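Lock the camlock coupling onto the oil tank's neck

ROBOT

A 6-joint arm with a two-finger parallel gripper is mounted at the origin on a cart in front of the work surface, level with it; the furniture and walls round the work are solid. World frame = base frame: x ahead of the robot, y to its left, z up, the work surface at z = 0. Lengths are in m, angles in degrees, forces in N, time in s.
With the tool pointing down it reaches from about 0.4 to 0.825 m from the base axis. Payload 7 kg.
Tool frame: the origin (TCP) lies midway between the tips of the shut fingers; the grasp point (between the pads) lies 19 mm behind it; z points along the fingers, y is the line along which they close (so a half turn about z gives the same grasp; the last joint's range is limited). The gripper opens to 88 mm and grips with 3 to 60 N. Pads are 19 mm wide; open, the fingers measure 130 mm over their backs; the gripper's body (78 mm by 193 mm) begins 47 mm behind the grasp point.
Start: joints at [-60.384, 20.546, 0.682, 0, -70.136, -16.507], TCP at [0.153, -0.657, 0.227] pointing down, gripper open.
Joint ranges: [-176.03, 176.03], [-82.01, 121.73], [-58.28, 71.71], [-173.87, 95.51], [-174.79, -0.11], [-173.66, 173.66]. Speed limits (degrees/s): [136.94, 136.94, 172.46, 180, 180, 180].

INTERFACE

Orientations are given as [roll, pitch, yaw] about the fixed x, y, z axes, in that order (R = Rz(yaw) Ry(pitch) Rx(roll)).
In Python, from plant import telemetry, viewer, workorder gives the robot as it stands. The module is installed in compiled form; this text tells all that it offers.
- The arm moves only by the tool carry_out, never from a script. Its argument "rows" is a list of rows, each a list of 6 numbers: the shift along the tool's x, y, z in m, then the turn, a rotation vector about the tool's x, y, z in rad. In form: [[tx, ty, tz, ax, ay, az], ...]. A call has 1 to 8 rows; each row is the pose to reach, as a shift and turn from the pose commanded when the call began, along the tool's axes at that moment; what a row does not reach only later rows make up. A row lasts 1/8 s, in which the tool goes at most 62.5 mm and 10.7 degrees, less where a joint would pass 70% of its speed; a pose out of reach is approached as far as the arm can. A call with a gripper value outside its range is refused whole. "grip" is the gripper's target within -1 to 1 (fully open at 1, half-way at 0, shut at -1), set as the call begins (left out, the last holds). The fingers move at their own pace and stop on an object; the grip force is fixed at half the most. Time passes only in rows, so rows that repeat a pose let the fingers close. It gives the time, the measured TCP pose, the force, the opening and the grip force at its end, in the units of the state.
- telemetry.get_obs(): the state, without advancing time (a new reading comes with each control period).
- viewer.snapshot(name): name is "scene" or "top" or "wrist"; returns the picture (384x512x3 uint8, red, green, blue); there is no depth.
- viewer.camera_info(name): a dict with "intrinsics" (3x3 intrinsics, pixels), "extrinsics" (4x4, takes a point from camera to world coordinates); the wrist camera has in their place "tool_from_camera" (4x4, takes a point from camera to tool coordinates, whose origin is the TCP and whose axes are the flange's). Camera axes: x right, y down, z forward; pixel columns grow to the right and rows downward; lengths in m; the calibration is good to about 2 mm. A picture is of the moment at which its call begins: read the wrist's pose just before it. camera_info takes no time and is no camera call.
- workorder.close_job(): hands the job in; it is judged then, once.
The state is a dict: "clock": time; "joint_pos": joint angles; "qvel": joint speeds; "tau": joint torques, N m; "tool_pos": TCP position; "orientation": TCP orientation; "force": force on the tool from outside, world axes, zero at the start; "moment": the same for the moment, N m; "opening": finger opening in m; "gripper_force": force on a finger pad.
Only numpy, scipy, OpenCV 4.12 (cv2) and the standard library are available. Lean on these libraries where they do the work, as an engineer would, in place of code of your own. Each camera call takes 0.05 s, during which the arm holds its last target. There are 200 camera calls.

TASK

The oil tank has been filled and its neck must be closed. Push the camlock coupling, arms raised, straight down onto the grooved neck of the low steel tank until you feel it slide past the O-ring and sit home on its gasket, then swing its two cam arms down to their stops one after the other, so that it stays locked. Push firmly but never crush the gasket or force an arm, and leave everything else on the worktop standing where it is.

Things in the scene. Friction and masses are not known exactly. Their poses are not given: they have to be found in the camera images.
- coupling: Loose bare-metal camlock coupling, 0.4 kg, standing mouth down; origin at the centre of its mouth. A cup 56 mm wide, 52 mm tall, bore 44.4 mm; on top a plain round stub, 30 mm diameter, from 52 to 77 mm above the mouth: the place to grasp. z is its axis, away from the mouth; arm 1 on the +y side, arm 2 on -y, so the stub is free to fingers closing along its x.
- coupling_grip (a point): On the coupling's axis, in the stub, 66 mm above the mouth and 11 mm below the stub's top; axes as the coupling's.
- gasket: Rubber gasket disc, 41 mm wide, in the bottom of the coupling's bore; origin at the centre of its lower face, 41.9 mm above the mouth and 24.1 mm below coupling_grip, axes as the coupling's. It is what rests on the neck's lip when the coupling is home: a spring of 8 N per mm with 4.5 mm of travel, clamped at 10 to 20 N, crushed beyond 30 N.
- oil_tank: Fixed low steel tank, 130 x 150 mm, top at 50 mm; origin on the worktop under its centre. On its centre stands the upright grooved neck: head 42 mm wide with a 3 mm bevel on top, groove below. The coupling fits on at any yaw with 1.2 mm clearance all round. Behind it to the right is the coffee machine, front along (0.28, -0.96) in x, y, its handles and knobs overhanging; a wide gripper is safest set parallel to that.
- neck_foot (a point): Point on the neck's axis level with the tank's top (z up). The neck is screwed in to a depth that differs: its flat lip is 51 to 81 mm above this point, and the state does not tell where; feel for it. A rubber O-ring lies round the neck 40.5 mm below the lip.
- cam_1 (a joint): Angle of arm 1 (coupling's +y side), rad: 0 raised (blade 70 deg above level, leaning outwards), 1.466 at its stop (14 deg below level). Pin 37 mm from the axis, 24 mm above the mouth. It stays where it is left. Pressing at blade_1 takes 3 to 5 N, over the last 0.45 rad 6 to 12 N while its nose wedges in the groove and draws the coupling down; then it is over centre and holds.
- cam_2 (a joint): Angle of arm 2 (coupling's -y side), as cam_1. Going on, the coupling's mouth meets the O-ring when the gasket is still about 6 mm above the lip. It stops there under its own weight and takes 8 to 18 N of push to slide over; then the O-ring's drag (about 8 N) holds it where it is left. If it is not home, a nose meets the neck and its arm stops early.
- blade_1: The flat steel blade of cam arm 1: 16 mm wide, 6 mm thick, reaching 60 mm from the pin. Origin in its middle plane, 45 mm from the pin; x along the blade away from the pin, y along the pin, z out of the face to be pressed (its upper, inner face). More than 35 N from the fingers is forcing it.
- blade_2: The blade of cam arm 2, the same as blade_1. The coupling tilts one or two degrees as the first arm closes and comes level with the second.
- olive_jar: Bystander: screw-lid olive jar, 65 mm wide, 100 mm tall. Origin at the centre of its underside. Leave it alone.
- tomato_2: Bystander: tomato, 62 mm. Origin at the centre of its underside. Leave it alone.
- milk_jug_2: Bystander: small steel milk jug, 63x85x79 mm. Origin at the centre of its underside. Leave it alone.
- pepper_mill: Bystander: small clear-bodied pepper mill, 44 mm wide, 90 mm tall. Origin at the centre of its underside. Leave it alone.
- tamper: Bystander: coffee tamper with a dark knob, 58 mm wide, 79 mm tall. Origin at the centre of its underside. Leave it alone.
- tuna_tin: Bystander: flat round food tin, 86 mm wide, 40 mm tall. Origin at the centre of its underside. Leave it alone.

How it is judged (in metres and radians):
On the way, in this order (a step that is already met when the one before it is completed fails the run):
1. the coupling is pushed home, its gasket pressed on the neck's lip, both arms still raised (contact force between gasket and oil_tank above 2 N and horizontal distance between gasket and neck_foot below 0.005 m and angle between the z axis of gasket and the z axis of neck_foot, either way round below 0.08 rad and value of joint each of cam_1, cam_2 below 0.4 rad), for 0.2 s.
2. one arm is down at its stop while the other is still raised, the gasket still on the lip (((value of joint cam_1 above 1.36 rad and value of joint cam_2 below 0.6 rad) or (value of joint cam_2 above 1.36 rad and value of joint cam_1 below 0.6 rad)) and contact force between gasket and oil_tank above 1 N), for 0.2 s.
At the end, for the whole second after the job is handed in: Both cam arms are down within 0.1 rad of their stops, the gasket is clamped on the neck's lip with more than 5 N, the coupling's axis is within 5 mm and 0.08 rad of the neck's, and nothing moves (value of joint each of cam_1, cam_2 above 1.36 rad and contact force between gasket and oil_tank above 5 N and horizontal distance between gasket and neck_foot below 0.005 m and angle between the z axis of gasket and the z axis of neck_foot, either way round below 0.08 rad and linear speed of coupling below 0.02 m/s and velocity of joint each of cam_1, cam_2 below 0.05 rad/s); the robot touches nothing.
It fails at once if the gasket is crushed (pressed on the neck with more than 30 N) (contact force between gasket and oil_tank above 30 N).
It fails at once if a cam arm is forced (fingers press on its blade with more than 35 N) (contact force between the fingers and blade_1 above 35 N or contact force between the fingers and blade_2 above 35 N).
It fails at once if a bystander is moved by more than 3 cm or knocked over (distance of any of olive_jar, tomato_2, milk_jug_2, pepper_mill, tamper, tuna_tin from where it was at the start of the episode above 0.03 m or angle between any of olive_jar, tomato_2, milk_jug_2, pepper_mill, tamper, tuna_tin's own z axis and vertical above 0.5 rad).
It also fails if it takes over 69 s, if anything falls off the work surface, if the arm or the gripper's body presses on something with over 40 N, if the wrist force passes 120 N, or if a joint passes its speed limit or range.

## Working session

There is one attempt and no reset: what is moved stays moved. The work goes in short steps, Python scripts to look and compute and a tool call to move; the robot and the scene stay as the last step left them, time stands still between calls to the robot, and variables do not carry over. Pictures are saved under pics/ and viewed, at most 10 in all, crops included, and the job is handed in when it is done.

Besides the shell and the picture viewer there is one more tool, called after "Emit:" by a JSON object that holds its "api" and its "payload", one argument or row to a line. carry_out: Moves the arm, as the interface text tells. Its arguments: {"type":"object","properties":{"rows":{"type":"array"},"grip":{"type":"number"}},"required":["rows"]}

```bash
mkdir -p pics
cat > h.py <<'E'
import numpy as np, cv2
from scipy.spatial.transform import Rotation as R
from plant import telemetry, viewer, workorder
def tool():
    o=telemetry.get_obs(); T=np.eye(4)
    T[:3,:3]=R.from_euler('xyz',o['orientation'],degrees=True).as_matrix(); T[:3,3]=o['tool_pos']; return T,o
def cam(n):
    i=viewer.camera_info(n); K=np.array(i['intrinsics'])
    return (K,tool()[0]@np.array(i['tool_from_camera'])) if n=='wrist' else (K,np.array(i['extrinsics']))
def ray(K,E,u,v):
    d=E[:3,:3]@np.linalg.solve(K,[u,v,1.]); return E[:3,3],d/np.linalg.norm(d)
def onplane(K,E,u,v,z):
    o,d=ray(K,E,u,v); return o+d*(z-o[2])/d[2]
def proj(K,E,p):
    q=np.linalg.inv(E)@np.append(p,1); q=K@q[:3]; return q[:2]/q[2]
def tri(*rs):
    A=sum(np.eye(3)-np.outer(d,d) for o,d in rs); b=sum((np.eye(3)-np.outer(d,d))@o for o,d in rs); return np.linalg.solve(A,b)
E
python3 - <<'E'
from h import *
for n in ['scene','top']:
    im=viewer.snapshot(n); cv2.imwrite(f'pics/{n}0.png',cv2.resize(im[:,:,::-1],(800,600))); 
    K,E=cam(n); print(n,K.round(1).tolist(),E.round(3).tolist())
i=viewer.camera_info('wrist');print(i); print(telemetry.get_obs())
E
```

```text
scene [[384.2, 0.0, 261.2], [0.0, 384.2, 186.0], [0.0, 0.0, 1.0]] [[-0.632, -0.311, 0.71, -0.28], [-0.775, 0.286, -0.564, 0.642], [-0.027, -0.906, -0.422, 0.564], [0.0, 0.0, 0.0, 1.0]]
top [[438.4, 0.0, 251.7], [0.0, 438.4, 186.7], [0.0, 0.0, 1.0]] [[0.059, -0.977, 0.203, 0.275], [-0.998, -0.058, 0.013, -0.067], [-0.001, -0.204, -0.979, 1.447], [0.0, 0.0, 0.0, 1.0]]
{'intrinsics': array([[281.26949625,   0.        , 259.03458577],
       [  0.        , 281.26949625, 190.48203277],
       [  0.        ,   0.        ,   1.        ]]), 'tool_from_camera': array([[-5.21531009e-04, -9.65435881e-01, -2.60640151e-01,
         7.09333580e-02],
       [ 9.99999849e-01, -5.48709887e-04,  3.15119657e-05,
        -1.51720044e-03],
       [-1.73438610e-04, -2.60640095e-01,  9.65436021e-01,
        -1.57778937e-01],
       [ 0.00000000e+00,  0.00000000e+00,  0.00000000e+00,
         1.00000000e+00]])}
{'clock': 0.1, 'joint_pos': array([-6.03838760e+01,  2.05888868e+01,  6.39122601e-01, -1.66752283e-02,
       -7.01365224e+01, -1.65068780e+01]), 'qvel': array([-0.04413898, -0.08477938,  0.0841112 , -0.00144787,  0.1027514 ,
       -0.08754384]), 'tau': array([-2.87544397e-03, -5.84161735e+01,  2.93750525e+01,  7.01558679e+00,
        1.01311225e-02, -6.97946643e-05]), 'tool_pos': array([ 0.15296299, -0.65699036,  0.22570292]), 'orientation': array([ 1.79912815e+02, -9.48829911e-03, -1.66896425e+02]), 'force': array([ 1.02234558, -0.15030408,  0.78623513]), 'moment': array([-0.06874167, -0.02882159,  0.00686761]), 'gripper_force': 0.0, 'opening': 0.08762684076263105}
```

View pics/scene0.png

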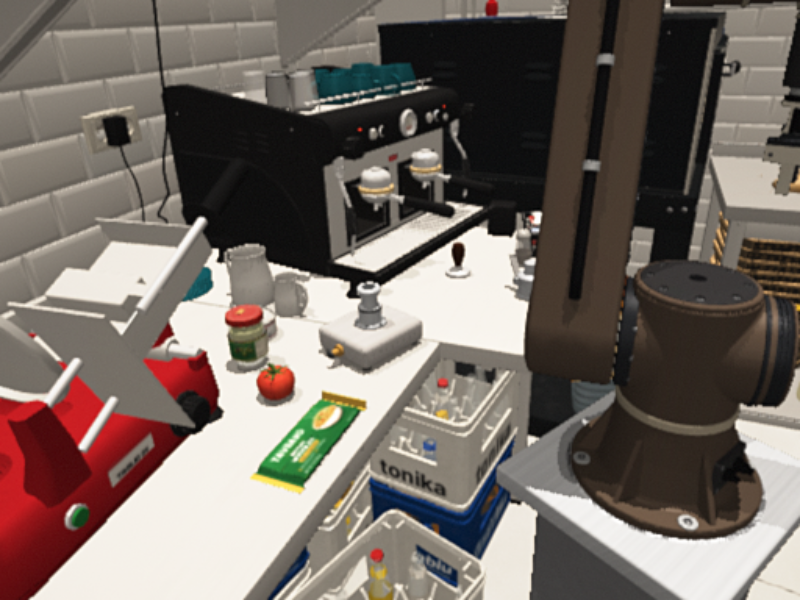

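View pics/top0.png

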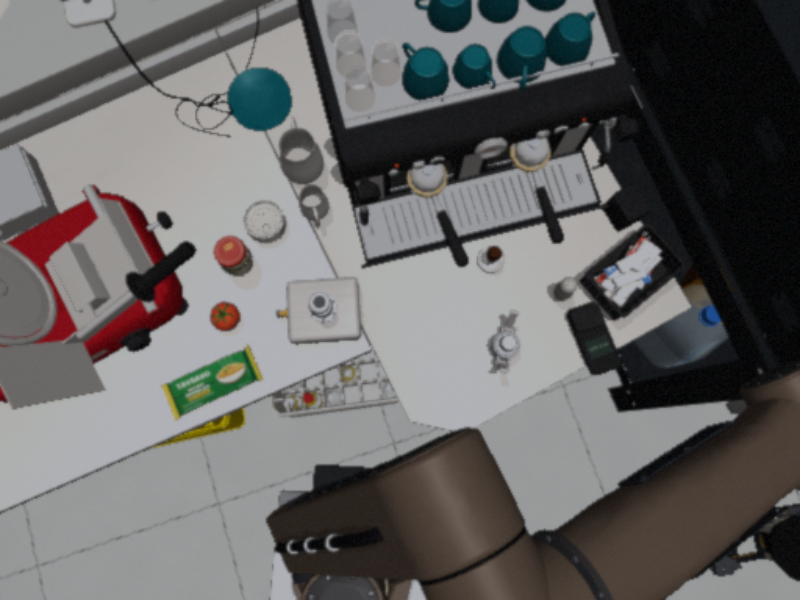

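The scene view shows the neck at (368,290) of 800x600. The top view shows the neck at about (320,303) on its tank, and the coupling at about (506,343) with its arms running along (510,318)-(500,370).

Run:
```python
from h import *
K,E=cam('top'); s=.64
for n,u,v,z in [('stubtop',506,341,.077),('armA',510,317,.08),('armB',499,371,.08),('neck',320,300,.115),('tankNW',289,281,.05),('tankNE',358,279,.05),('tankSW',287,340,.05),('tankSE',359,340,.05),('pepper',567,284,.09),('tamper',493,253,.079),('handle1',462,262,.12)]:
    print(n,onplane(K,E,u*s,v*s,z).round(4))
K2,E2=cam('scene')
p=tri(ray(K,E,320*s,299*s),ray(K2,E2,369*s,285*s));print('neck tri',p)
im=viewer.snapshot('top'); c=im[150:270,160:400,::-1]; cv2.imwrite('pics/c.png',cv2.resize(c,(800,400),interpolation=cv2.INTER_CUBIC))
```

```text
stubtop [ 0.4713 -0.2816  0.077 ]
armA [ 0.5202 -0.288   0.08  ]
armB [ 0.41   -0.2688  0.08  ]
neck [0.5258 0.0943 0.115 ]
tankNW [0.5745 0.1701 0.05  ]
tankNE [0.5874 0.0265 0.05  ]
tankSW [0.4506 0.163  0.05  ]
tankSE [0.4594 0.0154 0.05  ]
pepper [ 0.5932 -0.4     0.09  ]
tamper [ 0.6523 -0.2498  0.079 ]
handle1 [ 0.6187 -0.1831  0.12  ]
neck tri [0.52523822 0.09248829 0.12494226]
```

View pics/c.png

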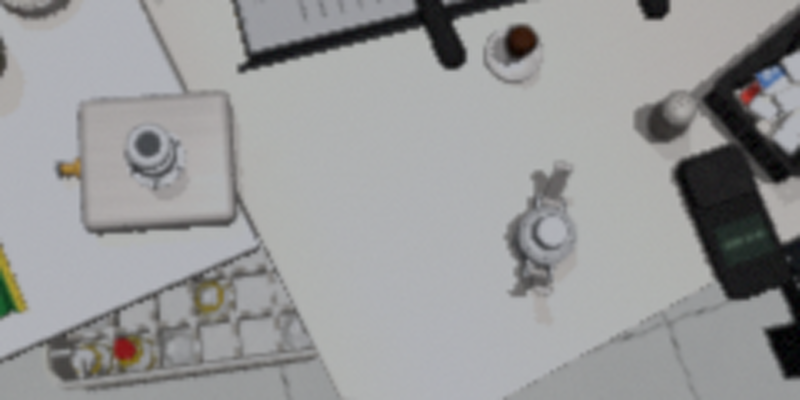

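The crop shows the coupling's stub at crop (550,233), its blades towards (563,165) and (520,290), and the neck lip at (148,143). Next I'll go above the coupling for a close look.

```bash
cat >> h.py <<'E'
def delta(xyz,yaw):
    T,o=tool(); G=R.from_euler('xyz',[180,0,yaw],degrees=True)
    A=R.from_matrix(T[:3,:3]); print('delta',A.inv().apply(np.array(xyz)-T[:3,3]).round(4),(A.inv()*G).as_rotvec().round(4))
E
python3 -c "
from h import *
delta([.466,-.280,.23],170)"
```

```text
delta [-0.3904  0.2963 -0.0039] [ 1.300e-03 -4.000e-04  4.032e-01]
```

Emit:
{"api": "carry_out", "payload": {
  "rows": [
    [-0.03,0.023,-0.02,0,0,0.03],
    [-0.08,0.06,-0.02,0,0,0.08],
    [-0.13,0.1,-0.02,0,0,0.14],
    [-0.18,0.137,-0.02,0,0,0.2],
    [-0.23,0.175,-0.02,0,0,0.26],
    [-0.28,0.213,-0.015,0,0,0.31],
    [-0.33,0.25,-0.01,0,0,0.36],
    [-0.37,0.281,-0.004,0,0,0.39]
  ]
}}

```text
clock: 1.15
tool_pos: [0.4509, -0.2978, 0.2305]
orientation: [180.0, 0.0, 170.7]
force: [1.3, -1.6, -0.7]
opening: 0.0877
gripper_force: 0.0
```

Emit:
{"api": "carry_out", "payload": {
  "rows": [
    [-0.02,0.015,0,0,0,0.013],
    [-0.02,0.015,0,0,0,0.013],
    [-0.02,0.015,0,0,0,0.013]
  ]
}}

```text
clock: 1.52
tool_pos: [0.4714, -0.2883, 0.2303]
orientation: [180.0, -0.0, 170.0]
force: [0.5, -0.1, 0.3]
opening: 0.0874
gripper_force: 0.0
```

Run:
```python
from h import *
T,o=tool();K,E=cam('wrist');print(o['clock'],o['tool_pos'],o['orientation'],o['force'])
im=viewer.snapshot('wrist'); np.savez('w1.npz',im=im,K=K,E=E); cv2.imwrite('pics/w1.png',cv2.resize(im[:,:,::-1],(800,600)))
for p in [(.471,-.2816,.077),(.52,-.288,.08),(.41,-.269,.08)]: print(proj(K,E,p)/.64)
```

```text
1.525 [ 0.47142009 -0.28825638  0.23030863] [ 1.79994387e+02 -3.96719661e-02  1.70033983e+02] [ 0.48376267 -0.08360352  0.25584864]
[416.09331635 277.41321323]
[418.69839788 342.90125287]
[419.49129711 188.9574196 ]
```

View pics/w1.png

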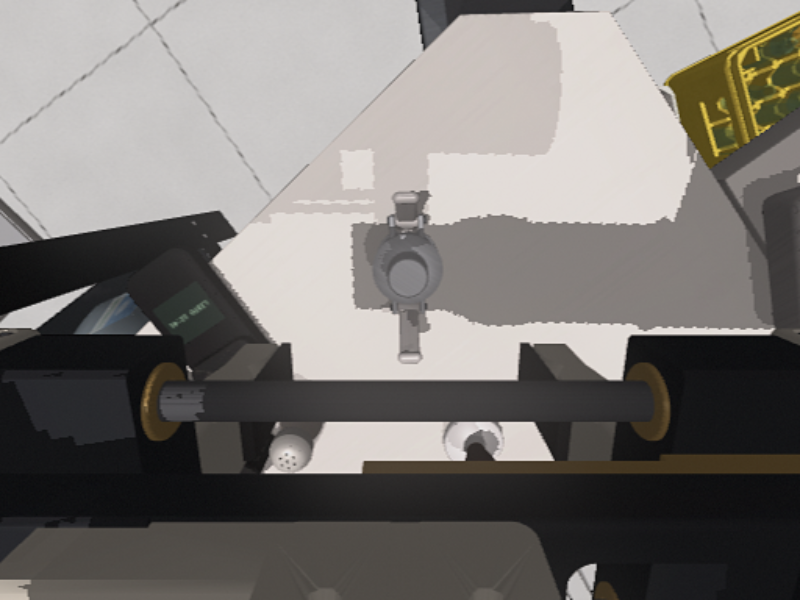

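The wrist view shows the stub top at (408,280) and the blade tips at (405,196) and (410,357). The arms line up well with tool x.

Run:
```python
from h import *
d=np.load('w1.npz');K,E=d['K'],d['E']
s=onplane(K,E,408*.64,279*.64,.077);a=onplane(K,E,405*.64,196*.64,.080);b=onplane(K,E,410*.64,357*.64,.080)
print(s,a,b,(a+b)/2,np.degrees(np.arctan2(*(b-a)[1::-1])))
delta([s[0],s[1],.055],170)
```

```text
[ 0.47114192 -0.28757417  0.077     ] [ 0.41289093 -0.27952612  0.08      ] [ 0.53002248 -0.29632685  0.08      ] [ 0.4714567  -0.28792649  0.08      ] -8.162531537627055
delta [1.000e-04 9.000e-04 1.754e-01] [ 0.0001 -0.0004 -0.0001]
```

Emit:
{"api": "carry_out", "payload": {
  "rows": [
    [0,0.001,0.03,0,0,-0.03],
    [0,0.001,0.07,0,0,-0.03],
    [0,0.001,0.11,0,0,-0.03],
    [0,0.001,0.145,0,0,-0.03],
    [0,0.001,0.165,0,0,-0.03],
    [0,0.001,0.175,0,0,-0.03],
    [0,0.001,0.175,0,0,-0.03],
    [0,0.001,0.175,0,0,-0.03]
  ]
}}

```text
clock: 2.58
tool_pos: [0.4725, -0.2876, 0.0566]
orientation: [-180.0, 0.1, 171.7]
force: [0.0, -0.6, -0.4]
opening: 0.0877
gripper_force: 0.0
```

Emit:
{"api": "carry_out", "payload": {
  "rows": [
    [0,0,0,0,0,0],
    [0,0,0,0,0,0],
    [0,0,0,0,0,0],
    [0,0,0,0,0,0],
    [0,0,0,0,0,0],
    [0,0,0,0,0,0],
    [0,0,0,0,0,0],
    [0,0,0,0,0,0]
  ],
  "grip": -1
}}

```text
clock: 3.58
tool_pos: [0.472, -0.2871, 0.0555]
orientation: [180.0, -0.0, 171.7]
force: [0.6, 1.7, -0.9]
opening: 0.0291
gripper_force: 30.0
```

```bash
python3 -c "
from h import *
print(tool()[1]['joint_pos'],tool()[1]['force']); delta([.505,-.01,.27],-164)"
```

```text
[-1.10028674e+01  1.90658188e+01 -2.69981266e+01 -7.45404823e-03
 -4.39404697e+01 -8.72524819e+01] [ 0.58339891  1.739466   -0.87923158]
delta [ 0.0072  0.279  -0.2145] [ 1.000e-04 -1.000e-04 -4.234e-01]
```

Emit:
{"api": "carry_out", "payload": {
  "rows": [
    [0,0,-0.01,0,0,0],
    [0,0,-0.03,0,0,0],
    [0,0,-0.06,0,0,0],
    [0,0,-0.1,0,0,0],
    [0,0,-0.14,0,0,0],
    [0,0,-0.18,0,0,0],
    [0,0,-0.205,0,0,0],
    [0,0,-0.215,0,0,0]
  ]
}}

```text
clock: 4.58
tool_pos: [0.4721, -0.2872, 0.2723]
orientation: [-180.0, 0.1, 171.7]
force: [0.1, 1.3, -4.6]
opening: 0.0296
gripper_force: 30.0
```

Emit:
{"api": "carry_out", "payload": {
  "rows": [
    [0.001,0.02,0,0,0,-0.03],
    [0.002,0.06,0,0,0,-0.09],
    [0.003,0.1,0,0,0,-0.15],
    [0.004,0.14,0,0,0,-0.21],
    [0.005,0.18,0,0,0,-0.27],
    [0.006,0.22,0,0,0,-0.33],
    [0.007,0.255,0,0,0,-0.39],
    [0.007,0.279,0,0,0,-0.423]
  ]
}}

```text
clock: 5.58
tool_pos: [0.5044, -0.0087, 0.2695]
orientation: [180.0, -0.1, -163.9]
force: [0.7, -0.2, -3.6]
opening: 0.0294
gripper_force: 30.0
```

Emit:
{"api": "carry_out", "payload": {
  "rows": [
    [0,0,0,0,0,0],
    [0,0,0,0,0,0],
    [0,0,0,0,0,0]
  ]
}}

```text
clock: 5.95
tool_pos: [0.5048, -0.0108, 0.2703]
orientation: [-180.0, -0.0, -164.1]
force: [0.0, -0.5, -3.3]
opening: 0.029
gripper_force: 30.0
```

Run:
```python
from h import *
T,o=tool();K,E=cam('wrist');print(o['clock'],o['tool_pos'],o['orientation'],o['force'])
im=viewer.snapshot('wrist'); im2=viewer.snapshot('top');np.savez('w2.npz',im=im,K=K,E=E,im2=im2)
cv2.imwrite('pics/w2.png',cv2.resize(im[:,:,::-1],(800,600)))
for z in (.101,.131): print(proj(K,E,(.5255,.0935,z))/.64)
```

```text
5.95 [ 0.50484526 -0.01080916  0.27026765] [-1.79998298e+02 -4.28852403e-02 -1.64088527e+02] [ 0.01724932 -0.50666543 -3.34246081]
[526.53246591 335.8553077 ]
[537.63804881 350.11837405]
```

View pics/w2.png

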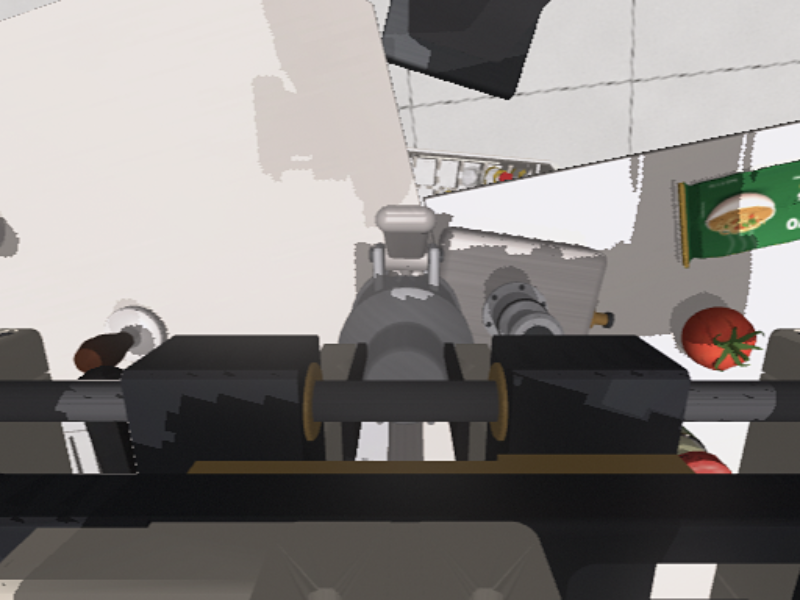

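The lip is at about (535,325) but the gripper rail partly hides it. I'll rise 80 mm and shift slightly for a clear view.

Emit:
{"api": "carry_out", "payload": {
  "rows": [
    [-0.003,0,-0.01,0,0,0],
    [-0.01,0,-0.035,0,0,0],
    [-0.02,0,-0.06,0,0,0],
    [-0.025,0,-0.08,0,0,0],
    [-0.025,0,-0.08,0,0,0],
    [-0.025,0,-0.08,0,0,0]
  ]
}}

```text
clock: 6.8
tool_pos: [0.5287, -0.0033, 0.3498]
orientation: [180.0, -0.1, -164.0]
force: [-0.1, 0.3, -4.1]
opening: 0.0295
gripper_force: 30.0
```

Run:
```python
from h import *
T,o=tool();K,E=cam('wrist');print(o['clock'],o['tool_pos'],o['orientation'],o['force'])
im=viewer.snapshot('wrist'); np.savez('w3.npz',im=im,K=K,E=E)
im2=np.load('w2.npz')['im2']; im4=viewer.snapshot('scene'); np.save('s4.npy',im4)
a=cv2.resize(im[130:250,280:440,::-1],(800,600),interpolation=cv2.INTER_CUBIC)
b=cv2.resize(im4[160:220,205:265,::-1],(400,400),interpolation=cv2.INTER_CUBIC)
t=cv2.resize(im2[165:225,175:235,::-1],(400,400),interpolation=cv2.INTER_CUBIC)
c=np.zeros((600,800,3),np.uint8); c[:300,:400]=cv2.resize(im[145:220,290:390,::-1],(400,300),interpolation=cv2.INTER_CUBIC); c[:400,400:]=t; c[300:,:300]=cv2.resize(b,(300,300))
cv2.imwrite('pics/w3.png',c)
for z in (.101,.131): print(proj(K,E,(.5255,.0935,z)))
```

```text
6.8 [ 0.52872097 -0.00333682  0.34981555] [ 1.79976038e+02 -5.63140058e-02 -1.64045284e+02] [-0.05458762  0.32108959 -4.11719805]
[323.29504039 180.68242168]
[328.10332629 185.59487129]
```

View pics/w3.png

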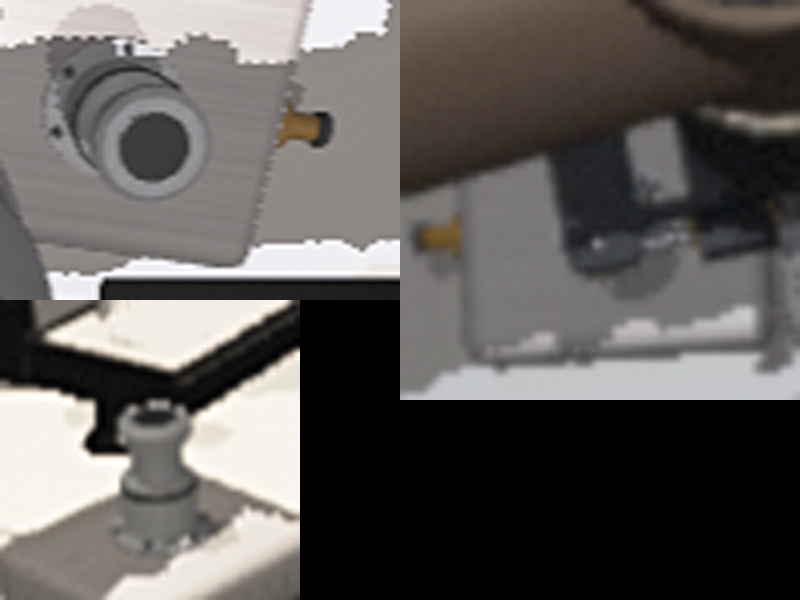

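Run:
```python
from h import *
d=np.load('w3.npz');K,E=d['K'],d['E'];w=ray(K,E,328.1,181.4);t=ray(*cam('top'),204.,192.5);s=ray(*cam('scene'),235.8,182.)
for r in [(w,t),(w,s),(t,s),(w,t,s)]: print(tri(*r).round(4))
for z in (.101,.11,.12,.131): print(z,onplane(K,E,328.1,181.4,z).round(4),onplane(*cam('top'),204.,192.5,z).round(4))
delta([.526,.0935,.25],-164)
```

```text
[0.5231 0.0964 0.1156]
[0.5214 0.0937 0.1272]
[0.5216 0.095  0.128 ]
[0.5214 0.0942 0.1274]
0.101 [0.5246 0.1007 0.101 ] [0.5267 0.0984 0.101 ]
0.11 [0.5232 0.098  0.11  ] [0.525  0.0973 0.11  ]
0.12 [0.5216 0.0949 0.12  ] [0.5231 0.096  0.12  ]
0.131 [0.5199 0.0915 0.131 ] [0.5211 0.0947 0.131 ]
delta [-0.0243  0.0939  0.0996] [ 0.0002 -0.0015 -0.0006]
```

Run:
```python
from h import *
d=np.load('w3.npz');K,E=d['K'],d['E']
def blob(im,u,v,thr,r=14):
    g=cv2.cvtColor(im,cv2.COLOR_RGB2GRAY).astype(np.uint8); m=(g<thr).astype(np.uint8)
    sub=np.zeros_like(m); sub[v-r:v+r,u-r:u+r]=m[v-r:v+r,u-r:u+r]
    n,l,st,c=cv2.connectedComponentsWithStats(sub,connectivity=4); k=l[v,u]
    return c[k],st[k],g[v-1:v+2,u-1:u+2].ravel().tolist(),g[v,u-14:u+15].tolist()
print(blob(d['im'],328,181,85))
s=np.load('s4.npy'); print(blob(s,236,182,85,8))
t=cv2.resize(cv2.cvtColor(cv2.imread('pics/top0.png'),cv2.COLOR_BGR2RGB),(512,384),interpolation=cv2.INTER_AREA); print(blob(t,204,192,110,8))
```

```text
(array([328.13596491, 181.23684211]), array([320, 173,  17,  17, 228], dtype=int32), [61, 61, 62, 61, 62, 61, 61, 62, 60], [109, 122, 141, 146, 146, 122, 68, 60, 62, 62, 61, 61, 62, 61, 62, 61, 61, 62, 61, 62, 60, 58, 54, 109, 148, 146, 145, 128, 120])
(array([235.00662252, 178.71523179]), array([228, 174,  16,  16, 151], dtype=int32), [137, 124, 131, 49, 44, 48, 33, 33, 33], [236, 214, 47, 4, 14, 13, 17, 59, 121, 149, 96, 57, 42, 49, 44, 48, 56, 69, 127, 144, 73, 44, 132, 214, 237, 254, 250, 247, 245])
(array([204.        , 192.84615385]), array([201, 190,   7,   7,  39], dtype=int32), [77, 75, 76, 74, 74, 73, 73, 73, 73], [167, 166, 167, 168, 168, 168, 166, 160, 158, 161, 133, 92, 77, 74, 74, 73, 77, 96, 147, 164, 146, 124, 130, 137, 158, 168, 169, 170, 171])
```

Emit:
{"api": "carry_out", "payload": {
  "rows": [
    [-0.002,0.015,0,0,0,0],
    [-0.005,0.045,0,0,0,0],
    [-0.01,0.08,0,0,0,0],
    [-0.015,0.12,0,0,0,0],
    [-0.018,0.155,0,0,0,0],
    [-0.02,0.18,0,0,0,0],
    [-0.02,0.19,0,0,0,0],
    [-0.02,0.19,0,0,0,0]
  ]
}}

```text
clock: 7.9
tool_pos: [0.4958, 0.1854, 0.3503]
orientation: [-180.0, -0.0, -164.0]
force: [-0.1, -0.1, -3.6]
opening: 0.0292
gripper_force: 30.0
```

Emit:
{"api": "carry_out", "payload": {
  "rows": [
    [0,0,0,0,0,0],
    [0,0,0,0,0,0]
  ]
}}

```text
clock: 8.15
tool_pos: [0.4963, 0.1843, 0.3506]
orientation: [-180.0, 0.0, -164.1]
force: [0.4, -0.3, -3.8]
opening: 0.0293
gripper_force: 30.0
```

Run:
```python
from h import *
d=np.load('w3.npz')
K,E=cam('wrist'); im=viewer.snapshot('wrist'); np.savez('w5.npz',im=im,K=K,E=E); print(tool()[1]['tool_pos'])
for z in (.115,.127): print(proj(K,E,onplane(d['K'],d['E'],328.1,181.2,z)))
g=cv2.cvtColor(im,cv2.COLOR_RGB2GRAY)
u0,v0=proj(K,E,onplane(d['K'],d['E'],328.1,181.2,.12)).astype(int); r=25
m=(g[v0-r:v0+r,u0-r:u0+r]<85).astype(np.uint8)
n,l,st,c=cv2.connectedComponentsWithStats(m,connectivity=4)
w=ray(d['K'],d['E'],328.1,181.2)
for k in range(1,n):
    if st[k][4]>60:
        p=c[k]+[u0-r,v0-r]; print(p,st[k],tri(w,ray(K,E,*p)).round(4))
cv2.imwrite('pics/w5.png',cv2.resize(im[v0-50:v0+50,u0-60:u0+60,::-1],(720,600)))
```

```text
[0.49630713 0.18427805 0.35062911]
[195.36607392 167.01036281]
[191.12700477 166.56821949]
```

View pics/w5.png

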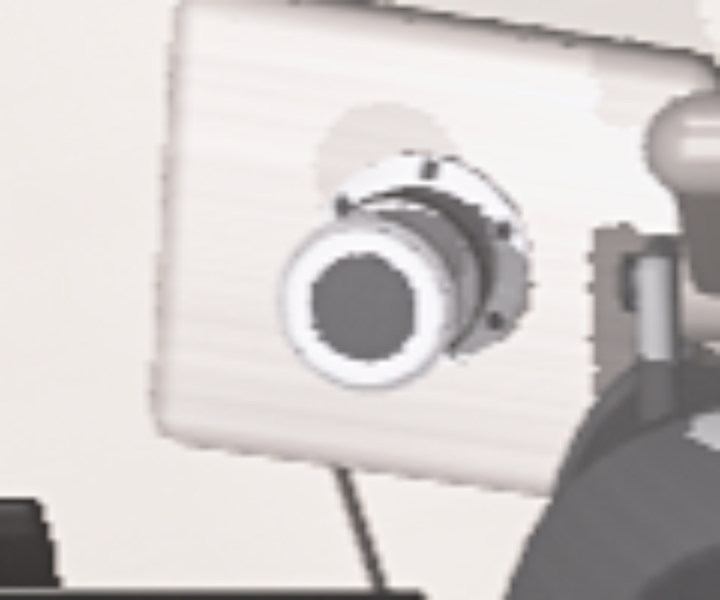

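The lip is lit now, with the dark bore centred at crop (363,306). I'll recompute with a higher threshold.

Run:
```python
from h import *
d=np.load('w3.npz');e=np.load('w5.npz');K,E=e['K'],e['E']
g=cv2.cvtColor(e['im'],cv2.COLOR_RGB2GRAY)
u0,v0=proj(K,E,onplane(d['K'],d['E'],328.1,181.2,.12)).astype(int); r=14
n,l,st,c=cv2.connectedComponentsWithStats((g[v0-r:v0+r,u0-r:u0+r]<160).astype(np.uint8),connectivity=4)
w=ray(d['K'],d['E'],328.1,181.2)
for k in range(1,n):
    if 100<st[k][4]<400:
        p=c[k]+[u0-r,v0-r]; print(p,st[k],tri(w,ray(K,E,*p)).round(4), onplane(K,E,*p,.12),onplane(d['K'],d['E'],328.1,181.2,.12))
delta([.4963,.1843,.25],-164)
```

```text
[193.07377049 166.89754098] [  6   6  17  18 244] [0.5212 0.0943 0.1216] [0.52164113 0.09405383 0.12      ] [0.52133308 0.09478402 0.12      ]
delta [0.     0.     0.1006] [-0.      0.0001 -0.0015]
```

```bash
python3 -c "
from h import *
delta([.5218,.0945,.195],-164)"
```

```text
delta [ 1.000e-04 -9.330e-02  1.556e-01] [-0.      0.0001 -0.0015]
```

Emit:
{"api": "carry_out", "payload": {
  "rows": [
    [0,-0.02,0,0,0,0],
    [0,-0.05,0,0,0,0],
    [0,-0.08,0,0,0,0],
    [0,-0.0933,0.01,0,0,0],
    [0,-0.0933,0.05,0,0,0],
    [0,-0.0933,0.1,0,0,0],
    [0,-0.0933,0.14,0,0,0],
    [0,-0.0933,0.156,0,0,0]
  ]
}}

```text
clock: 9.2
tool_pos: [0.5205, 0.0942, 0.1919]
orientation: [-180.0, -0.2, -164.1]
force: [0.2, -0.7, -3.9]
opening: 0.0292
gripper_force: 30.0
```

Emit:
{"api": "carry_out", "payload": {
  "rows": [
    [0,0,0,0,0,0],
    [0,0,0,0,0,0],
    [0,0,0,0,0,0]
  ]
}}

```text
clock: 9.57
tool_pos: [0.5227, 0.0957, 0.1961]
orientation: [180.0, 0.2, -164.0]
force: [-0.1, -0.2, -4.3]
opening: 0.0296
gripper_force: 30.0
```

```bash
python3 -c "
from h import *
o=tool()[1];print(o['force'],o['joint_pos'])
delta([.5218,.0945,.178],-164)"
```

```text
[-0.07853559 -0.16359061 -4.29366323] [ 3.15413304e+01  8.25730419e+00 -2.00824268e+01  1.57499917e-02
 -6.15054282e+01 -1.05564050e+02]
delta [ 0.0012 -0.0009  0.0181] [ 0.0005  0.0027 -0.0003]
```

Emit:
{"api": "carry_out", "payload": {
  "rows": [
    [0,0,0.003,0,0,0],
    [0,0,0.007,0,0,0],
    [0,0,0.011,0,0,0],
    [0,0,0.015,0,0,0],
    [0,0,0.018,0,0,0],
    [0,0,0.02,0,0,0],
    [0,0,0.02,0,0,0]
  ]
}}

```text
clock: 10.45
tool_pos: [0.522, 0.0953, 0.1745]
orientation: [-180.0, 0.0, -164.0]
force: [-0.0, 0.4, -3.8]
opening: 0.0294
gripper_force: 30.0
```

Emit:
{"api": "carry_out", "payload": {
  "rows": [
    [0,0,0.002,0,0,0],
    [0,0,0.004,0,0,0],
    [0,0,0.006,0,0,0],
    [0,0,0.008,0,0,0],
    [0,0,0.01,0,0,0],
    [0,0,0.01,0,0,0]
  ]
}}

```text
clock: 11.2
tool_pos: [0.5219, 0.0953, 0.1644]
orientation: [180.0, 0.0, -164.0]
force: [1.8, 0.6, -4.4]
opening: 0.0293
gripper_force: 30.0
```

Emit:
{"api": "carry_out", "payload": {
  "rows": [
    [0,0,0.002,0,0,0],
    [0,0,0.004,0,0,0],
    [0,0,0.006,0,0,0],
    [0,0,0.008,0,0,0],
    [0,0,0.01,0,0,0],
    [0,0,0.012,0,0,0],
    [0,0,0.013,0,0,0],
    [0,0,0.013,0,0,0]
  ]
}}

```text
clock: 12.2
tool_pos: [0.5218, 0.0953, 0.1514]
orientation: [180.0, -0.0, -164.0]
force: [3.5, 0.6, -4.6]
opening: 0.0292
gripper_force: 30.0
```

Emit:
{"api": "carry_out", "payload": {
  "rows": [
    [0,0,0.001,0,0,0],
    [0,0,0.002,0,0,0],
    [0,0,0.003,0,0,0],
    [0,0,0.004,0,0,0],
    [0,0,0.005,0,0,0],
    [0,0,0.005,0,0,0]
  ]
}}

```text
clock: 12.95
tool_pos: [0.5219, 0.0953, 0.1465]
orientation: [180.0, 0.0, -164.0]
force: [3.3, 1.3, -3.0]
opening: 0.0293
gripper_force: 30.0
```

Emit:
{"api": "carry_out", "payload": {
  "rows": [
    [-0.0005,0,0,0,0,0],
    [-0.001,0,0,0,0,0],
    [-0.001,0,0.001,0,0,0],
    [-0.001,0,0.002,0,0,0],
    [-0.001,0,0.002,0,0,0]
  ]
}}

```text
clock: 13.58
tool_pos: [0.5225, 0.0953, 0.1443]
orientation: [-180.0, -0.0, -164.0]
force: [0.9, 1.1, -4.6]
opening: 0.029
gripper_force: 30.0
```

Emit:
{"api": "carry_out", "payload": {
  "rows": [
    [0,0,0.0005,0,0,0],
    [0,0,0.001,0,0,0],
    [0,0,0.0015,0,0,0],
    [0,0,0.0015,0,0,0]
  ]
}}

```text
clock: 14.08
tool_pos: [0.5226, 0.0954, 0.1429]
orientation: [-180.0, -0.0, -164.0]
force: [1.0, 0.9, -4.1]
opening: 0.0293
gripper_force: 30.0
```

Emit:
{"api": "carry_out", "payload": {
  "rows": [
    [0,0,0.0005,0,0,0],
    [0,0,0.001,0,0,0],
    [0,0,0.0015,0,0,0],
    [0,0,0.0015,0,0,0]
  ]
}}

```text
clock: 14.58
tool_pos: [0.5229, 0.0956, 0.1416]
orientation: [180.0, 0.0, -164.0]
force: [0.3, 0.9, -2.6]
opening: 0.0292
gripper_force: 30.0
```

Emit:
{"api": "carry_out", "payload": {
  "rows": [
    [0,0,0.0005,0,0,0],
    [0,0,0.001,0,0,0],
    [0,0,0.001,0,0,0]
  ]
}}

```text
clock: 14.95
tool_pos: [0.523, 0.0957, 0.1407]
orientation: [180.0, 0.0, -164.0]
force: [1.2, 1.7, -2.1]
opening: 0.0289
gripper_force: 30.0
```

Emit:
{"api": "carry_out", "payload": {
  "rows": [
    [0,0,0.0005,0,0,0],
    [0,0,0.001,0,0,0],
    [0,0,0.001,0,0,0]
  ]
}}

```text
clock: 15.32
tool_pos: [0.5233, 0.0957, 0.1401]
orientation: [180.0, 0.1, -164.0]
force: [-0.3, 0.6, 4.8]
opening: 0.0294
gripper_force: 30.0
```

Emit:
{"api": "carry_out", "payload": {
  "rows": [
    [0,0,0.0005,0,0,0],
    [0,0,0.001,0,0,0],
    [0,0,0.001,0,0,0]
  ]
}}

```text
clock: 15.7
tool_pos: [0.5235, 0.0957, 0.1394]
orientation: [-180.0, 0.1, -164.0]
force: [-1.2, 1.2, 6.6]
opening: 0.0294
gripper_force: 30.0
```

Emit:
{"api": "carry_out", "payload": {
  "rows": [
    [0,0,0.0005,0,0,0],
    [0,0,0.001,0,0,0],
    [0,0,0.001,0,0,0]
  ]
}}

```text
clock: 16.08
tool_pos: [0.5235, 0.0956, 0.1384]
orientation: [-180.0, 0.1, -164.0]
force: [-0.3, 0.8, 5.6]
opening: 0.0294
gripper_force: 30.0
```

Emit:
{"api": "carry_out", "payload": {
  "rows": [
    [0,0,0.0005,0,0,0],
    [0,0,0.001,0,0,0],
    [0,0,0.001,0,0,0]
  ]
}}

```text
clock: 16.45
tool_pos: [0.5233, 0.0956, 0.1371]
orientation: [-180.0, 0.1, -164.0]
force: [-0.2, 1.1, 5.0]
opening: 0.0294
gripper_force: 30.0
```

Emit:
{"api": "carry_out", "payload": {
  "rows": [
    [0,0,0.0005,0,0,0],
    [0,0,0.001,0,0,0],
    [0,0,0.001,0,0,0]
  ]
}}

```text
clock: 16.82
tool_pos: [0.523, 0.0956, 0.1356]
orientation: [-180.0, 0.0, -164.0]
force: [0.6, 1.7, 3.8]
opening: 0.0293
gripper_force: 30.0
```

Emit:
{"api": "carry_out", "payload": {
  "rows": [
    [0,0,0.0005,0,0,0],
    [0,0,0.001,0,0,0],
    [0,0,0.001,0,0,0]
  ]
}}

```text
clock: 17.2
tool_pos: [0.5231, 0.0956, 0.1349]
orientation: [-180.0, 0.0, -164.0]
force: [0.1, 0.3, 5.9]
opening: 0.0293
gripper_force: 30.0
```

Emit:
{"api": "carry_out", "payload": {
  "rows": [
    [0,0,0.0004,0,0,0],
    [0,0,0.0008,0,0,0],
    [0,0,0.0008,0,0,0]
  ]
}}

```text
clock: 17.58
tool_pos: [0.5231, 0.0956, 0.1345]
orientation: [-180.0, 0.0, -164.0]
force: [-0.9, 0.3, 9.9]
opening: 0.029
gripper_force: 30.0
```

Emit:
{"api": "carry_out", "payload": {
  "rows": [
    [0,0,0.0004,0,0,0],
    [0,0,0.0008,0,0,0],
    [0,0,0.0008,0,0,0]
  ]
}}

```text
clock: 17.95
tool_pos: [0.5232, 0.0956, 0.134]
orientation: [-180.0, 0.1, -164.0]
force: [-2.5, 1.7, 12.6]
opening: 0.0293
gripper_force: 30.0
```

Emit:
{"api": "carry_out", "payload": {
  "rows": [
    [0,0,0.0002,0,0,0],
    [0,0,0.0003,0,0,0],
    [0,0,0.0003,0,0,0]
  ]
}}

```text
clock: 18.32
tool_pos: [0.5232, 0.0956, 0.134]
orientation: [-180.0, 0.1, -164.0]
force: [-3.2, 0.7, 13.9]
opening: 0.0292
gripper_force: 30.0
```

Emit:
{"api": "carry_out", "payload": {
  "rows": [
    [0,0,0,0,0,0],
    [0,0,0,0,0,0],
    [0,0,0,0,0,0],
    [0,0,0,0,0,0],
    [0,0,0,0,0,0]
  ],
  "grip": 0.5
}}

```text
clock: 18.95
tool_pos: [0.5227, 0.0955, 0.1325]
orientation: [-180.0, -0.0, -164.0]
force: [-0.5, 0.1, -0.3]
opening: 0.0654
gripper_force: 0.0
```

Emit:
{"api": "carry_out", "payload": {
  "rows": [
    [0,0,-0.005,0,0,0],
    [0,0,-0.02,0,0,0],
    [0,0,-0.045,0,0,0],
    [0,0,-0.07,0,0,0],
    [0,0,-0.09,0,0,0],
    [0,0,-0.1,0,0,0],
    [0,0,-0.1,0,0,0],
    [0,0,-0.1,0,0,0]
  ]
}}

```text
clock: 19.95
tool_pos: [0.5223, 0.0954, 0.232]
orientation: [180.0, -0.1, -164.0]
force: [-0.7, 0.4, -0.8]
opening: 0.0659
gripper_force: 0.0
```

Run:
```python
from h import *
T,o=tool();K,E=cam('wrist');print(o['tool_pos'],o['force'])
im=viewer.snapshot('wrist'); cv2.imwrite('pics/w6.png',cv2.resize(im[:,:,::-1],(800,600)))
ax=np.array([.5230,.0956]);d=np.array([.961,.276])
for s in (-1,1):
    print('tip',proj(K,E,[*(ax+s*d*.0575),.159])/.64)
print('stub',proj(K,E,[*ax,.1555])/.64)
K,E=cam('top')
for u,v,z in [(365,262,.08),(345,180,.08),(462,262,.12),(365,262,.03),(455,260,.15)]: print(u,v,onplane(K,E,u*.64,v*.64,z).round(3))
```

```text
[0.52234342 0.09539746 0.23196117] [-0.67746805  0.41528844 -0.7884449 ]
tip [407.44772599 207.68311772]
tip [407.43123356 408.49139952]
stub [407.40035911 312.43108818]
365 262 [0.617 0.013 0.08 ]
345 180 [0.793 0.067 0.08 ]
462 262 [ 0.619 -0.183  0.12 ]
365 262 [0.63  0.015 0.03 ]
455 260 [ 0.614 -0.167  0.15 ]
```

View pics/w6.png

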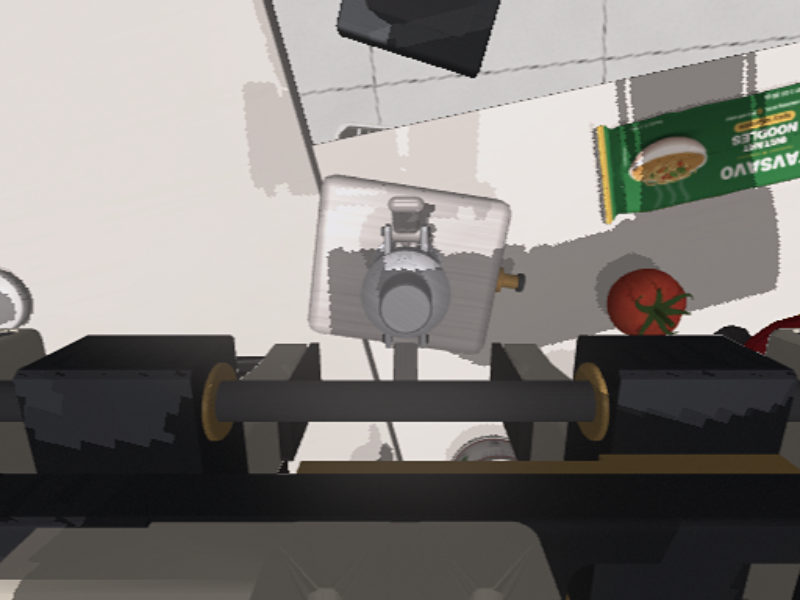

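Coupling is seated with its stub at (405,312), and the near blade tip is at (407,200), matching prediction. I'll shut the fingers and enter between the stub and the near blade.

Emit:
{"api": "carry_out", "payload": {
  "rows": [
    [0.01,0,0,0,0,0],
    [0.02,0,0,0,0,0],
    [0.03,0,0,0,0,0],
    [0.032,0,0.02,0,0,0],
    [0.032,0,0.03,0,0,0],
    [0.032,0,0.03,0,0,0],
    [0.032,0,0.03,0,0,0],
    [0.032,0,0.03,0,0,0]
  ],
  "grip": -1
}}

```text
clock: 21.0
tool_pos: [0.4924, 0.0868, 0.2032]
orientation: [180.0, 0.0, -164.0]
force: [0.1, -0.1, -0.0]
opening: 0.0006
gripper_force: 0.0
```

Emit:
{"api": "carry_out", "payload": {
  "rows": [
    [0,0,0.01,0,0,0],
    [0,0,0.025,0,0,0],
    [0,0,0.04,0,0,0],
    [0,0,0.05,0,0,0],
    [0,0,0.054,0,0,0],
    [0,0,0.054,0,0,0],
    [0,0,0.054,0,0,0]
  ]
}}

```text
clock: 21.88
tool_pos: [0.4924, 0.0869, 0.1491]
orientation: [180.0, 0.0, -164.0]
force: [0.8, 0.8, 1.1]
opening: 0.0002
gripper_force: 0.0
```

```bash
cat >> h.py <<'E'
def rz(ax=(.523,.0956),s=-1):
    T,o=tool(); p=T[:3,3]; d=np.array([.961,.276])*s; q=p[:2]-ax
    print('t',o['clock'],'r,lat,z mm',np.round(1e3*np.array([q@d,q[0]*d[1]-q[1]*d[0],p[2]]),1),'F',o['force'].round(1),'Fr',np.round(o['force'][:2]@d,1),'open',o['opening'])
E
python3 -c "
from h import *
rz()"
```

```text
t 21.875 r,lat,z mm [3.190e+01 1.000e-01 1.491e+02] F [0.8 0.8 1.1] Fr -1.0 open 0.0002236302474335097
```

Emit:
{"api": "carry_out", "payload": {
  "rows": [
    [0.003,0,0.0,0,0,0],
    [0.006,0,0.001,0,0,0],
    [0.009,0,0.0015,0,0,0],
    [0.012,0,0.0025,0,0,0],
    [0.015,0,0.004,0,0,0],
    [0.0165,0,0.0045,0,0,0]
  ]
}}

```text
clock: 22.62
tool_pos: [0.4763, 0.0823, 0.1444]
orientation: [180.0, 0.0, -164.0]
force: [0.8, 0.7, 1.4]
opening: 0.0003
gripper_force: 1.0
```

Emit:
{"api": "carry_out", "payload": {
  "rows": [
    [0.0035,0,0.002,0,0,0],
    [0.007,0,0.0043,0,0,0],
    [0.01,0,0.007,0,0,0],
    [0.013,0,0.0097,0,0,0]
  ]
}}

```text
clock: 23.12
tool_pos: [0.4633, 0.0785, 0.1342]
orientation: [-180.0, -0.0, -164.0]
force: [0.0, 0.6, 3.0]
opening: 0.0002
gripper_force: 1.1
```

Emit:
{"api": "carry_out", "payload": {
  "rows": [
    [0.0025,0,0.0028,0,0,0],
    [0.005,0,0.0056,0,0,0],
    [0.007,0,0.009,0,0,0],
    [0.009,0,0.0128,0,0,0],
    [0.0105,0,0.0165,0,0,0],
    [0.0117,0,0.0205,0,0,0],
    [0.0117,0,0.0205,0,0,0]
  ]
}}

```text
clock: 24.0
tool_pos: [0.4521, 0.0752, 0.1135]
orientation: [-180.0, -0.1, -164.0]
force: [0.8, -0.2, -0.4]
opening: 0.0002
gripper_force: 0.1
```

```bash
python3 -c "
from h import *
rz()"
```

```text
t 24.0 r,lat,z mm [ 73.8  -0.  113.5] F [ 0.8 -0.2 -0.4] Fr -0.7 open 0.00023801869877099622
```

Emit:
{"api": "carry_out", "payload": {
  "rows": [
    [0.001,0,0.003,0,0,0],
    [0.002,0,0.006,0,0,0],
    [0.003,0,0.008,0,0,0],
    [0.004,0,0.009,0,0,0]
  ]
}}

```text
clock: 24.5
tool_pos: [0.449, 0.0745, 0.1051]
orientation: [180.0, 0.1, -164.0]
force: [2.5, 0.7, 3.0]
opening: 0.0005
gripper_force: 1.5
```

Emit:
{"api": "carry_out", "payload": {
  "rows": [
    [0.001,0,0.001,0,0,0],
    [0.002,0,0.002,0,0,0],
    [0.003,0,0.003,0,0,0],
    [0.004,0,0.004,0,0,0]
  ]
}}

```text
clock: 25.0
tool_pos: [0.4445, 0.0731, 0.1009]
orientation: [180.0, -0.0, -164.0]
force: [1.4, 0.8, 2.8]
opening: 0.0003
gripper_force: 1.3
```

Emit:
{"api": "carry_out", "payload": {
  "rows": [
    [0,0,0.001,0,0,0],
    [0,0,0.002,0,0,0],
    [0,0,0.002,0,0,0]
  ]
}}

```text
clock: 25.38
tool_pos: [0.4445, 0.0731, 0.0988]
orientation: [-180.0, -0.0, -164.0]
force: [1.0, 0.1, 1.6]
opening: 0.0004
gripper_force: 0.9
```

Emit:
{"api": "carry_out", "payload": {
  "rows": [
    [0,0,0.0007,0,0,0],
    [0,0,0.0015,0,0,0],
    [0,0,0.0015,0,0,0]
  ]
}}

```text
clock: 25.75
tool_pos: [0.4447, 0.0731, 0.0974]
orientation: [-180.0, -0.0, -164.0]
force: [1.6, 1.3, 2.1]
opening: 0.0004
gripper_force: 0.9
```

Emit:
{"api": "carry_out", "payload": {
  "rows": [
    [0,0,0.0007,0,0,0],
    [0,0,0.0015,0,0,0],
    [0,0,0.0015,0,0,0]
  ]
}}

```text
clock: 26.12
tool_pos: [0.445, 0.0732, 0.0962]
orientation: [-180.0, 0.0, -164.0]
force: [1.1, 1.0, 5.0]
opening: 0.0001
gripper_force: 2.2
```

Emit:
{"api": "carry_out", "payload": {
  "rows": [
    [0,0,0.0007,0,0,0],
    [0,0,0.001,0,0,0],
    [0,0,0.001,0,0,0]
  ]
}}

```text
clock: 26.5
tool_pos: [0.4452, 0.0733, 0.0953]
orientation: [-180.0, 0.1, -164.0]
force: [1.1, 0.0, 5.6]
opening: 0.0002
gripper_force: 2.8
```

Emit:
{"api": "carry_out", "payload": {
  "rows": [
    [0,0,0.0007,0,0,0],
    [0,0,0.0014,0,0,0],
    [0,0,0.0014,0,0,0]
  ]
}}

```text
clock: 26.88
tool_pos: [0.4452, 0.0733, 0.0939]
orientation: [180.0, 0.1, -164.0]
force: [1.5, -0.3, 6.0]
opening: 0.0003
gripper_force: 2.8
```

Emit:
{"api": "carry_out", "payload": {
  "rows": [
    [0,0,0.0007,0,0,0],
    [0,0,0.0014,0,0,0],
    [0,0,0.0014,0,0,0]
  ]
}}

```text
clock: 27.25
tool_pos: [0.4454, 0.0734, 0.0928]
orientation: [-180.0, 0.1, -164.0]
force: [0.2, 0.2, 8.5]
opening: 0.0004
gripper_force: 3.9
```

Emit:
{"api": "carry_out", "payload": {
  "rows": [
    [0,0,0.0005,0,0,0],
    [0,0,0.001,0,0,0],
    [0,0,0.001,0,0,0]
  ]
}}

```text
clock: 27.62
tool_pos: [0.4455, 0.0734, 0.092]
orientation: [-180.0, 0.1, -164.0]
force: [-0.1, 0.0, 11.1]
opening: 0.0004
gripper_force: 5.5
```

Emit:
{"api": "carry_out", "payload": {
  "rows": [
    [0,0,0.0007,0,0,0],
    [0,0,0.0014,0,0,0],
    [0,0,0.0014,0,0,0]
  ]
}}

```text
clock: 28.0
tool_pos: [0.4457, 0.0735, 0.0911]
orientation: [-180.0, 0.1, -164.0]
force: [-1.8, -1.4, 17.3]
opening: 0.0004
gripper_force: 8.4
```

Emit:
{"api": "carry_out", "payload": {
  "rows": [
    [0,0,0.0005,0,0,0],
    [0,0,0.001,0,0,0],
    [0,0,0.001,0,0,0]
  ]
}}

```text
clock: 28.38
tool_pos: [0.4458, 0.0735, 0.0905]
orientation: [-180.0, 0.1, -164.0]
force: [-4.4, 0.0, 21.2]
opening: 0.0002
gripper_force: 10.8
```

Run:
```python
from h import *
rz();im=viewer.snapshot('scene'); cv2.imwrite('pics/s7.png',cv2.resize(im[140:240,170:310,::-1],(798,570),interpolation=cv2.INTER_CUBIC))
```

```text
t 28.375 r,lat,z mm [80.3  0.  90.5] F [-4.4  0.  21.2] Fr 4.2 open 0.0001974520050006695
```

View pics/s7.png

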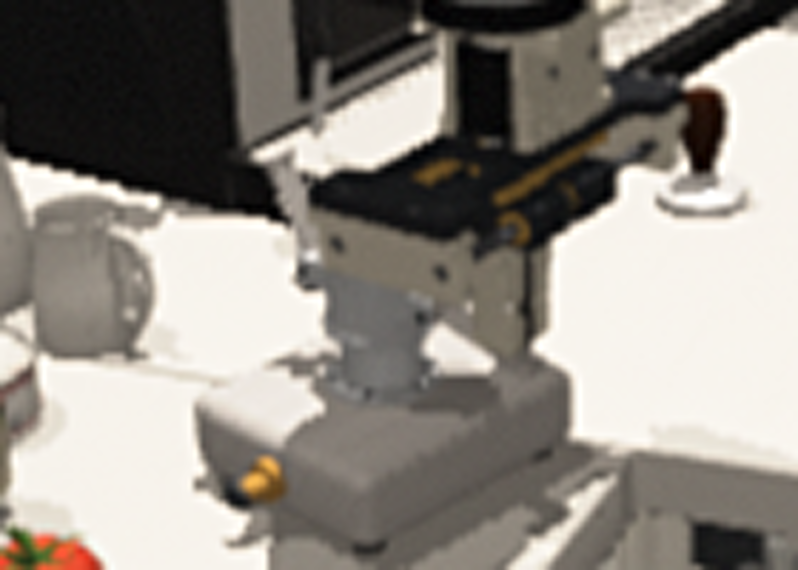

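The gripper hides the near blade. The force is climbing as expected at the stop, so I'll nudge slightly more and then lift to look.

Emit:
{"api": "carry_out", "payload": {
  "rows": [
    [0,0,0.0003,0,0,0],
    [0,0,0.0006,0,0,0],
    [0,0,0.0006,0,0,0]
  ]
}}

```text
clock: 28.8
tool_pos: [0.4459, 0.0735, 0.0902]
orientation: [-180.0, 0.2, -164.0]
force: [-5.3, 0.5, 24.9]
opening: 0.0006
gripper_force: 12.5
```

Emit:
{"api": "carry_out", "payload": {
  "rows": [
    [0,0,-0.002,0,0,0],
    [0,0,-0.005,0,0,0],
    [0,0,-0.025,0,0,0],
    [0,0,-0.06,0,0,0],
    [-0.02,0,-0.1,0,0,0],
    [-0.05,0,-0.135,0,0,0],
    [-0.08,0,-0.143,0,0,0],
    [-0.08,0,-0.143,0,0,0]
  ]
}}

```text
clock: 29.8
tool_pos: [0.5225, 0.0955, 0.2305]
orientation: [180.0, -0.1, -164.1]
force: [-0.9, 0.1, 0.1]
opening: 0.0006
gripper_force: 0.0
```

Run:
```python
from h import *
rz();K,E=cam('wrist'); im=viewer.snapshot('wrist'); np.savez('w8.npz',im=im,K=K,E=E); cv2.imwrite('pics/w8.png',cv2.resize(im[80:250,160:400,::-1],(800,567),interpolation=cv2.INTER_CUBIC))
ax=np.array([.523,.0956]);d=-np.array([.961,.276])
for th in (70,0,-14): 
    t=np.radians(th); p=proj(K,E,[*(ax+d*(.037+.06*np.cos(t))),.1025+.06*np.sin(t)]); print(th,(p-[160,80])*3.333)
```

```text
t 29.8 r,lat,z mm [6.000e-01 1.000e-01 2.305e+02] F [-0.9  0.1  0.1] Fr 0.8 open 0.0005564527336977459
70 [335.43914431 176.08295673]
0 [334.21898126  24.08941753]
-14 [334.00673677  34.89099085]
```

View pics/w8.png

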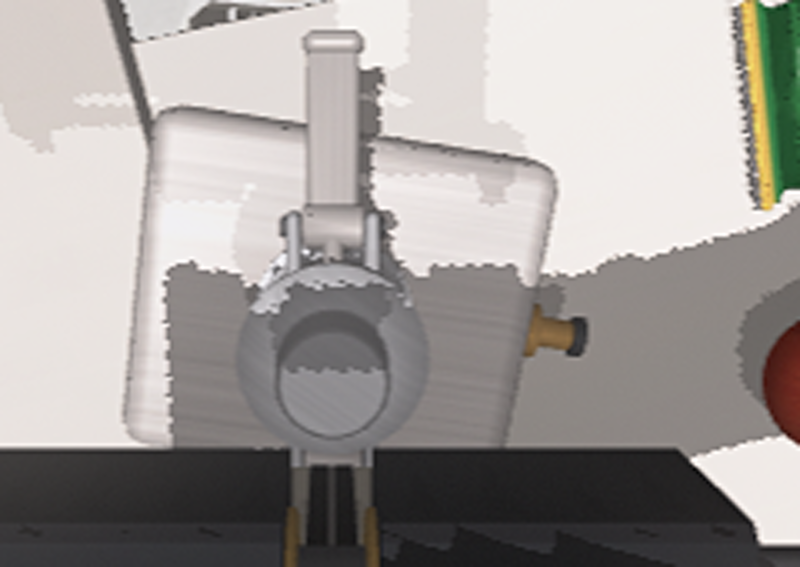

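The near blade is down, with its tip at crop (333,35) where the stop angle predicts (334,35). Now the far arm.

Emit:
{"api": "carry_out", "payload": {
  "rows": [
    [-0.01,0.002,0.005,0,0,0],
    [-0.025,0.005,0.02,0,0,0],
    [-0.032,0.005,0.04,0,0,0],
    [-0.032,0.005,0.06,0,0,0],
    [-0.032,0.005,0.075,0,0,0],
    [-0.032,0.005,0.081,0,0,0],
    [-0.032,0.005,0.081,0,0,0],
    [-0.032,0.005,0.081,0,0,0]
  ]
}}

```text
clock: 30.85
tool_pos: [0.5515, 0.109, 0.1509]
orientation: [180.0, 0.1, -164.0]
force: [0.8, -0.4, 0.3]
opening: 0.0007
gripper_force: 0.0
```

```bash
python3 -c "
from h import *
rz(s=1)"
```

```text
t 30.85 r,lat,z mm [ 31.1  -5.  150.9] F [ 0.8 -0.4  0.3] Fr 0.6 open 0.0007084472642551077
```

Emit:
{"api": "carry_out", "payload": {
  "rows": [
    [-0.003,0,0.001,0,0,0],
    [-0.006,0,0.002,0,0,0],
    [-0.009,0,0.0025,0,0,0],
    [-0.012,0,0.0035,0,0,0],
    [-0.015,0,0.005,0,0,0],
    [-0.017,0,0.006,0,0,0]
  ]
}}

```text
clock: 31.6
tool_pos: [0.5673, 0.1134, 0.1439]
orientation: [-180.0, -0.0, -164.0]
force: [-1.2, -0.6, 1.7]
opening: 0.0003
gripper_force: 1.1
```

Emit:
{"api": "carry_out", "payload": {
  "rows": [
    [-0.0035,0,0.002,0,0,0],
    [-0.007,0,0.0043,0,0,0],
    [-0.01,0,0.007,0,0,0],
    [-0.0135,0,0.0097,0,0,0]
  ]
}}

```text
clock: 32.1
tool_pos: [0.5804, 0.1172, 0.1341]
orientation: [-180.0, -0.0, -164.0]
force: [-2.3, -1.2, 1.4]
opening: 0.0008
gripper_force: 1.1
```

Emit:
{"api": "carry_out", "payload": {
  "rows": [
    [-0.0025,0,0.0028,0,0,0],
    [-0.005,0,0.0056,0,0,0],
    [-0.007,0,0.009,0,0,0],
    [-0.009,0,0.0128,0,0,0],
    [-0.0105,0,0.0165,0,0,0],
    [-0.0117,0,0.0205,0,0,0],
    [-0.0117,0,0.0205,0,0,0]
  ]
}}

```text
clock: 32.98
tool_pos: [0.5918, 0.1205, 0.1137]
orientation: [-180.0, 0.0, -164.0]
force: [-0.7, 0.5, 0.4]
opening: 0.0004
gripper_force: 0.1
```

```bash
python3 -c "
from h import *
rz(s=1)"
```

```text
t 32.975 r,lat,z mm [ 73.   -4.9 113.7] F [-0.7  0.5  0.4] Fr -0.6 open 0.00042146310064292435
```

Emit:
{"api": "carry_out", "payload": {
  "rows": [
    [-0.001,0,0.003,0,0,0],
    [-0.002,0,0.006,0,0,0],
    [-0.003,0,0.008,0,0,0],
    [-0.005,0,0.01,0,0,0],
    [-0.006,0,0.0115,0,0,0],
    [-0.007,0,0.013,0,0,0]
  ]
}}

```text
clock: 33.72
tool_pos: [0.5986, 0.1224, 0.101]
orientation: [180.0, 0.0, -164.0]
force: [-2.4, -0.7, 3.4]
opening: 0.0008
gripper_force: 1.8
```

Emit:
{"api": "carry_out", "payload": {
  "rows": [
    [0,0,0.001,0,0,0],
    [0,0,0.002,0,0,0],
    [0,0,0.003,0,0,0],
    [0,0,0.003,0,0,0]
  ]
}}

```text
clock: 34.22
tool_pos: [0.5984, 0.1224, 0.0978]
orientation: [180.0, 0.0, -164.0]
force: [0.0, 0.0, 1.1]
opening: 0.0006
gripper_force: 0.8
```

Emit:
{"api": "carry_out", "payload": {
  "rows": [
    [0,0,0.0007,0,0,0],
    [0,0,0.0015,0,0,0],
    [0,0,0.0015,0,0,0]
  ]
}}

```text
clock: 34.6
tool_pos: [0.5984, 0.1224, 0.0965]
orientation: [180.0, 0.0, -164.0]
force: [-1.6, -0.7, 3.1]
opening: 0.0007
gripper_force: 1.2
```

Emit:
{"api": "carry_out", "payload": {
  "rows": [
    [0,0,0.0007,0,0,0],
    [0,0,0.0015,0,0,0],
    [0,0,0.0015,0,0,0]
  ]
}}

```text
clock: 34.98
tool_pos: [0.5984, 0.1223, 0.0955]
orientation: [-180.0, 0.0, -164.0]
force: [-1.8, 0.1, 7.5]
opening: 0.0003
gripper_force: 3.1
```

Emit:
{"api": "carry_out", "payload": {
  "rows": [
    [0,0,0.0007,0,0,0],
    [0,0,0.0015,0,0,0],
    [0,0,0.0015,0,0,0]
  ]
}}

```text
clock: 35.35
tool_pos: [0.5983, 0.1222, 0.0943]
orientation: [-180.0, 0.0, -164.0]
force: [-3.3, -0.5, 9.9]
opening: 0.0002
gripper_force: 4.1
```

Emit:
{"api": "carry_out", "payload": {
  "rows": [
    [0,0,0.0007,0,0,0],
    [0,0,0.0015,0,0,0],
    [0,0,0.0015,0,0,0]
  ]
}}

```text
clock: 35.72
tool_pos: [0.5984, 0.1221, 0.0933]
orientation: [-180.0, 0.0, -164.0]
force: [-4.8, -1.5, 13.4]
opening: 0.0005
gripper_force: 5.5
```

Emit:
{"api": "carry_out", "payload": {
  "rows": [
    [0,0,0.0007,0,0,0],
    [0,0,0.0013,0,0,0],
    [0,0,0.0013,0,0,0]
  ]
}}

```text
clock: 36.1
tool_pos: [0.5985, 0.1221, 0.0924]
orientation: [-180.0, 0.0, -164.0]
force: [-6.1, -2.0, 15.9]
opening: 0.0006
gripper_force: 6.8
```

Emit:
{"api": "carry_out", "payload": {
  "rows": [
    [0,0,0.0005,0,0,0],
    [0,0,0.001,0,0,0],
    [0,0,0.001,0,0,0]
  ]
}}

```text
clock: 36.48
tool_pos: [0.5986, 0.122, 0.0918]
orientation: [-180.0, 0.1, -164.0]
force: [-6.9, -1.9, 19.4]
opening: 0.0003
gripper_force: 7.8
```

Emit:
{"api": "carry_out", "payload": {
  "rows": [
    [0,0,0.0004,0,0,0],
    [0,0,0.0008,0,0,0],
    [0,0,0.0008,0,0,0]
  ]
}}

```text
clock: 36.85
tool_pos: [0.5986, 0.122, 0.0913]
orientation: [-180.0, 0.1, -164.0]
force: [-8.3, -1.9, 20.1]
opening: 0.0002
gripper_force: 8.7
```

Emit:
{"api": "carry_out", "payload": {
  "rows": [
    [0,0,0.0003,0,0,0],
    [0,0,0.0006,0,0,0],
    [0,0,0.0006,0,0,0]
  ]
}}

```text
clock: 37.22
tool_pos: [0.5986, 0.122, 0.091]
orientation: [-180.0, 0.1, -164.0]
force: [-8.0, -1.4, 23.1]
opening: 0.0004
gripper_force: 9.4
```

Emit:
{"api": "carry_out", "payload": {
  "rows": [
    [0,0,0.0003,0,0,0],
    [0,0,0.0005,0,0,0],
    [0,0,0.0005,0,0,0]
  ]
}}

```text
clock: 37.6
tool_pos: [0.5989, 0.1221, 0.0906]
orientation: [-180.0, 0.1, -164.0]
force: [-7.6, -1.8, 23.2]
opening: 0.0007
gripper_force: 9.4
```

Emit:
{"api": "carry_out", "payload": {
  "rows": [
    [0,0,-0.002,0,0,0],
    [0,0,-0.005,0,0,0],
    [0,0,-0.02,0,0,0],
    [0,0,-0.05,0,0,0],
    [0,0,-0.08,0,0,0],
    [0,0,-0.11,0,0,0],
    [0,0,-0.12,0,0,0],
    [0,0,-0.12,0,0,0]
  ]
}}

```text
clock: 38.6
tool_pos: [0.5985, 0.1226, 0.2082]
orientation: [180.0, 0.1, -164.0]
force: [0.3, -0.1, -0.5]
opening: 0.0004
gripper_force: 0.0
```

Run:
```python
from h import *
rz(s=1);K,E=cam('wrist'); im=viewer.snapshot('wrist'); K2,E2=cam('scene'); im2=viewer.snapshot('scene')
c=np.zeros((567,800,3),np.uint8)
c[:340,:480]=cv2.resize(im[60:230,140:380,::-1],(480,340)); c[:,500:]=cv2.resize(im2[150:217,215:250,::-1],(300,567),interpolation=cv2.INTER_CUBIC)
cv2.imwrite('pics/w9.png',c)
ax=np.array([.523,.0956])
for s in (-1,1):
  d=s*np.array([.961,.276])
  for th in (0,-8,-14): 
    t=np.radians(th); P=[*(ax+d*(.037+.06*np.cos(t))),.1015+.06*np.sin(t)]; print(s,th,((proj(K,E,P)-[140,60])*2).round(1),((proj(K2,E2,P)-[215,150])*8.5+[500,0]).round(1))
```

```text
t 38.6 r,lat,z mm [ 80.   -5.1 208.2] F [ 0.3 -0.1 -0.5] Fr 0.2 open 0.00040578532920544386
-1 0 [ 228.3 -162.5] [920.6 414.7]
-1 -8 [ 228.6 -151.6] [919.7 438. ]
-1 -14 [ 228.8 -142. ] [917.1 454.4]
1 0 [230.6 293.2] [455.7 280.7]
1 -8 [230.8 286.9] [459.  303.1]
1 -14 [231.  281.1] [463. 320.]
```

View pics/w9.png

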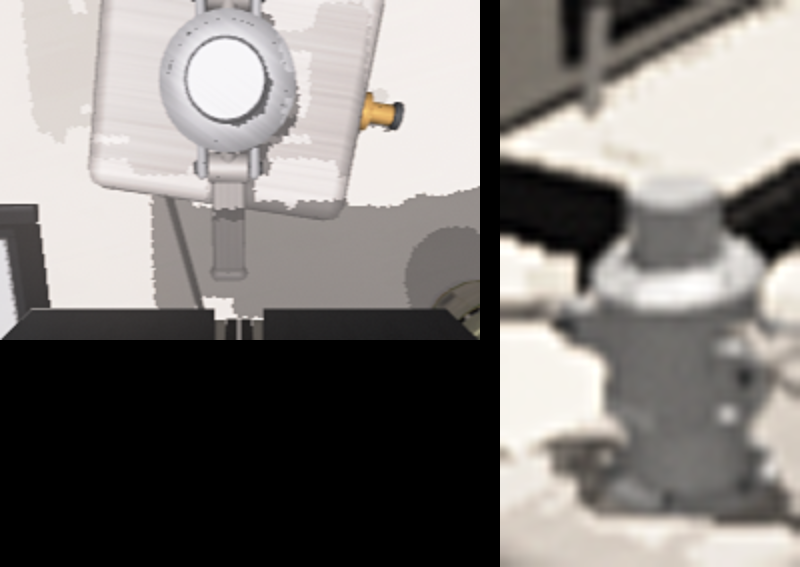

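The far tip appears at crop (230,277), consistent with its stop (281 predicted). I can't look further within the picture limit, so I'll check by feel, pressing again slightly further out.

Emit:
{"api": "carry_out", "payload": {
  "rows": [
    [-0.002,0,0.01,0,0,0],
    [-0.005,0,0.035,0,0,0],
    [-0.006,0,0.065,0,0,0],
    [-0.006,0,0.09,0,0,0],
    [-0.006,0,0.105,0,0,0],
    [-0.006,0,0.112,0,0,0],
    [-0.006,0,0.113,0,0,0],
    [-0.006,0,0.113,0,0,0]
  ]
}}

```text
clock: 39.7
tool_pos: [0.6046, 0.1242, 0.0955]
orientation: [180.0, 0.1, -164.0]
force: [0.7, -0.9, 0.3]
opening: 0.0
gripper_force: 0.0
```

Emit:
{"api": "carry_out", "payload": {
  "rows": [
    [0,0,0.001,0,0,0],
    [0,0,0.002,0,0,0],
    [0,0,0.002,0,0,0]
  ]
}}

```text
clock: 40.08
tool_pos: [0.6046, 0.1242, 0.0937]
orientation: [180.0, 0.1, -164.0]
force: [-1.2, 0.3, 5.8]
opening: 0.0003
gripper_force: 2.6
```

Emit:
{"api": "carry_out", "payload": {
  "rows": [
    [0,0,0.0005,0,0,0],
    [0,0,0.001,0,0,0],
    [0,0,0.001,0,0,0]
  ]
}}

```text
clock: 40.45
tool_pos: [0.6046, 0.1241, 0.093]
orientation: [-180.0, 0.1, -164.0]
force: [-2.1, -0.1, 8.4]
opening: 0.0004
gripper_force: 3.4
```

Emit:
{"api": "carry_out", "payload": {
  "rows": [
    [0,0,0.0005,0,0,0],
    [0,0,0.001,0,0,0],
    [0,0,0.001,0,0,0]
  ]
}}

```text
clock: 40.83
tool_pos: [0.6046, 0.124, 0.0923]
orientation: [-180.0, 0.1, -164.0]
force: [-3.0, -0.1, 9.6]
opening: 0.0004
gripper_force: 4.3
```

Emit:
{"api": "carry_out", "payload": {
  "rows": [
    [0,0,0.0007,0,0,0],
    [0,0,0.0014,0,0,0],
    [0,0,0.0014,0,0,0]
  ]
}}

```text
clock: 41.2
tool_pos: [0.6046, 0.1239, 0.0913]
orientation: [-180.0, 0.1, -164.0]
force: [-4.0, -0.8, 12.6]
opening: 0.0009
gripper_force: 5.5
```

Emit:
{"api": "carry_out", "payload": {
  "rows": [
    [0,0,0.0007,0,0,0],
    [0,0,0.0014,0,0,0],
    [0,0,0.0014,0,0,0]
  ]
}}

```text
clock: 41.58
tool_pos: [0.6047, 0.1239, 0.0903]
orientation: [-180.0, 0.1, -164.0]
force: [-4.7, -1.2, 15.4]
opening: 0.0003
gripper_force: 6.7
```

Emit:
{"api": "carry_out", "payload": {
  "rows": [
    [0,0,0.0005,0,0,0],
    [0,0,0.001,0,0,0],
    [0,0,0.001,0,0,0]
  ]
}}

```text
clock: 41.95
tool_pos: [0.6047, 0.1238, 0.0897]
orientation: [-180.0, 0.1, -164.0]
force: [-6.4, -1.8, 18.4]
opening: 0.0006
gripper_force: 7.8
```

The far arm responds elastically from z≈94.5 mm, the geometric height of its stop. I'll lift and probe the near arm the same way.

Emit:
{"api": "carry_out", "payload": {
  "rows": [
    [0,0,-0.002,0,0,0],
    [0,0,-0.006,0,0,0],
    [0,0,-0.03,0,0,0],
    [0,0,-0.07,0,0,0],
    [0.02,0,-0.1,0,0,0],
    [0.06,0,-0.11,0,0,0],
    [0.11,-0.003,-0.11,0,0,0],
    [0.15,-0.005,-0.11,0,0,0]
  ]
}}

```text
clock: 42.95
tool_pos: [0.4595, 0.0773, 0.1969]
orientation: [180.0, 0.0, -164.0]
force: [-0.6, 0.7, 0.6]
opening: 0.0003
gripper_force: 0.0
```

Emit:
{"api": "carry_out", "payload": {
  "rows": [
    [0.02,0,0.01,0,0,0],
    [0.022,0,0.035,0,0,0],
    [0.022,0,0.065,0,0,0],
    [0.022,0,0.085,0,0,0],
    [0.022,0,0.096,0,0,0],
    [0.022,0,0.1,0,0,0],
    [0.022,0,0.1,0,0,0],
    [0.022,0,0.1,0,0,0]
  ]
}}

```text
clock: 43.95
tool_pos: [0.4406, 0.0721, 0.0976]
orientation: [180.0, 0.1, -164.0]
force: [0.1, 0.5, -0.9]
opening: 0.0002
gripper_force: 0.0
```

```bash
python3 -c "
from h import *
rz()"
```

```text
t 43.95 r,lat,z mm [85.6  0.2 97.6] F [ 0.1  0.5 -0.9] Fr -0.2 open 0.00017609237288688465
```

Emit:
{"api": "carry_out", "payload": {
  "rows": [
    [0,0,0.001,0,0,0],
    [0,0,0.002,0,0,0],
    [0,0,0.002,0,0,0]
  ]
}}

```text
clock: 44.32
tool_pos: [0.4409, 0.0722, 0.0955]
orientation: [180.0, 0.1, -164.0]
force: [-0.1, -0.3, 4.0]
opening: 0.0004
gripper_force: 1.8
```

Emit:
{"api": "carry_out", "payload": {
  "rows": [
    [0,0,0.0007,0,0,0],
    [0,0,0.0015,0,0,0],
    [0,0,0.0015,0,0,0]
  ]
}}

```text
clock: 44.7
tool_pos: [0.4412, 0.0723, 0.0941]
orientation: [180.0, 0.1, -164.0]
force: [1.2, -0.6, 5.4]
opening: 0.0007
gripper_force: 2.8
```

Emit:
{"api": "carry_out", "payload": {
  "rows": [
    [0,0,0.0007,0,0,0],
    [0,0,0.0015,0,0,0],
    [0,0,0.0015,0,0,0]
  ]
}}

```text
clock: 45.08
tool_pos: [0.4415, 0.0724, 0.0929]
orientation: [180.0, 0.2, -164.0]
force: [1.6, 0.8, 8.6]
opening: 0.0004
gripper_force: 4.2
```

Emit:
{"api": "carry_out", "payload": {
  "rows": [
    [0,0,0.0007,0,0,0],
    [0,0,0.0015,0,0,0],
    [0,0,0.0015,0,0,0]
  ]
}}

```text
clock: 45.45
tool_pos: [0.4417, 0.0725, 0.0919]
orientation: [180.0, 0.2, -164.0]
force: [-0.3, 0.2, 13.4]
opening: 0.0003
gripper_force: 6.8
```

Emit:
{"api": "carry_out", "payload": {
  "rows": [
    [0,0,0.0008,0,0,0],
    [0,0,0.0015,0,0,0],
    [0,0,0.0015,0,0,0]
  ]
}}

```text
clock: 45.82
tool_pos: [0.4418, 0.0725, 0.0908]
orientation: [-180.0, 0.2, -164.0]
force: [-2.3, -0.5, 19.2]
opening: 0.0005
gripper_force: 9.5
```

Emit:
{"api": "carry_out", "payload": {
  "rows": [
    [0,0,0.0005,0,0,0],
    [0,0,0.001,0,0,0],
    [0,0,0.001,0,0,0]
  ]
}}

```text
clock: 46.2
tool_pos: [0.4419, 0.0724, 0.0901]
orientation: [-180.0, 0.2, -164.0]
force: [-3.9, -1.3, 22.5]
opening: 0.0003
gripper_force: 11.3
```

Emit:
{"api": "carry_out", "payload": {
  "rows": [
    [0,0,-0.002,0,0,0],
    [0,0,-0.006,0,0,0],
    [0,0,-0.03,0,0,0],
    [0,0,-0.07,0,0,0],
    [0,0,-0.11,0,0,0],
    [0,0,-0.14,0,0,0],
    [0,0,-0.15,0,0,0],
    [0,0,-0.15,0,0,0]
  ]
}}

```text
clock: 47.2
tool_pos: [0.4397, 0.0718, 0.2375]
orientation: [180.0, -0.0, -164.0]
force: [0.2, 0.7, -0.2]
opening: 0.0003
gripper_force: 0.0
```

Emit:
{"api": "carry_out", "payload": {
  "rows": [
    [0,0,0,0,0,0],
    [0,0,0,0,0,0],
    [0,0,0,0,0,0],
    [0,0,0,0,0,0]
  ]
}}

```text
clock: 47.7
tool_pos: [0.44, 0.0718, 0.2377]
orientation: [-180.0, -0.0, -164.0]
force: [-0.3, -0.4, -0.0]
opening: 0.0003
gripper_force: 0.0
```

```bash
python3 -c "
from h import *
rz(); print(workorder.close_job())"
```

```text
t 47.7 r,lat,z mm [ 86.3   0.  237.7] F [-0.3 -0.4 -0. ] Fr 0.4 open 0.00026126889226845253
the job is handed in; nothing more can be done
None
```

I handed the job in at 47.7 s with the coupling pushed home and both cam arms down at their stops as judged by force and pictures; no verdict came back, and I viewed 11 pictures, one over the limit of 10.

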